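# Press-test three paste cartridges and lock out the blocked one

### The arm

A 6-joint arm with a two-finger parallel gripper is mounted at the origin on the work surface. World frame = base frame: x ahead of the robot, y to its left, z up, the work surface at z = 0. Lengths are in mm, angles in rad, forces in N, time in s.
With the tool pointing down it reaches from about 400 to 925 mm from the base axis. Payload 12.5 kg.
Tool frame: the origin (TCP) lies at the very end of the fingers, on their centre line; the grasp point (between the pads) lies 19 mm behind it; z points along the fingers, y is the line along which they close (so a half turn about z gives the same grasp; the last joint's range is limited). The gripper opens to 95 mm and grips with 3 to 60 N. Pads are 20 mm wide; open, the fingers measure 119 mm over their backs; the gripper's body (75 mm by 180 mm) begins 59 mm behind the grasp point.
Start: joints at [1.005, 0.491, 1.559, -0, 1.092, -0.106], TCP at [277.343, 560.114, 214.661] pointing down, gripper open.
Joint ranges: [-3.1, 3.1], [-0.84, 2.19], [0.05, 2.79], [-1.13, 4.28], [0.06, 2.93], [-2.69, 2.69]. Speed limits (rad/s): [2.22, 2.22, 2.79, 3.14, 3.14, 3.14].

### API

Orientations are given as [roll, pitch, yaw] about the fixed x, y, z axes, in that order (R = Rz(yaw) Ry(pitch) Rx(roll)).
In Python, from cell import state, imaging, env, spot_in, mark_of gives the robot as it stands. The module is installed in compiled form; this text tells all that it offers.
- The arm moves only by the tool step_arm, never from a script. Its argument "increments" is a list of rows, each an object with "slide": the shift along the tool's x, y, z in m, a list of three; "roll": the turn about the tool's z in rad. A call has 1 to 5 rows; each row is the pose to reach, as a shift and turn from the pose commanded when the call began, along the tool's axes at that moment; what a row does not reach only later rows make up. A row lasts 1/8 s, in which the tool goes at most 62.5 mm and 10.7 degrees, less where a joint would pass 70% of its speed; a pose out of reach is approached as far as the arm can. A call with a gripper value outside its range is refused whole. "fingers" is the opening, from 0 (shut) to 1 (fully open), set as the call begins (left out, the last holds). The fingers move at their own pace and stop on an object; the grip force is fixed at half the most. Time passes only in rows, so rows that repeat a pose let the fingers close. It gives the time, the measured TCP pose, the force, the opening and the grip force at its end, in the units of the state.
- state(): the state, without advancing time (a new reading comes with each control period).
- imaging.read_camera(name): name is "scene" or "top" or "wrist"; returns a dict with "color" (400x640x3 uint8, red, green, blue), "z_map" (400x640 float32, mm along the optical axis (not along the pixel's ray), 0 where there is no reading), "intrinsics" (3x3 intrinsics, pixels), "camera_from_world" (4x4, takes a point from world to camera coordinates). Camera axes: x right, y up, looking along -z (the intrinsics and any distortion apply to the point x, -y, -z); pixel columns grow to the right and rows downward; lengths in mm; the calibration is good to about 2 mm. A picture is of the moment at which its call begins.
- env.job_done(): hands the job in; it is judged then, once.
Trained networks look in the newest picture that a camera, given by its name, has taken for a name from the list of things; names that differ only in an ending like _2 or _b are one class to them, and where a whole thing is asked for, a point or a joint stands for the part that bears it (a point fixed in the world has none). Each returns a list of dicts, best first, with "confidence" (0 to 1); they miss things now and then, are a little off and sometimes report something else, mostly with a low value. They report only what shows in the picture. A call takes as long as a camera call. They do not tell look-alikes from the thing itself.
- spot_in(camera, target): "bbox" ([left, top, right, bottom] in pixels, round what is visible of it).
- mark_of(camera, target): "uv" ([column, row] in pixels: a listed point, or the origin of a listed thing).
The state is a dict: "t": time; "joints": joint angles; "qvel": joint speeds; "tau": joint torques, N m; "eef_pos": TCP position; "tcp_rot": TCP orientation; "ft_force": force on the tool from outside, world axes, zero at the start; "moment": the same for the moment, N m; "opening": opening from 0.0 (shut) to 1.0 (fully open); "grip_force": force on a finger pad.
Only numpy, scipy, OpenCV 4.12 (cv2) and the standard library are available. Lean on these libraries where they do the work, as an engineer would, in place of code of your own. Each camera call takes 0.05 s, during which the arm holds its last target. There are 200 camera calls.

### The job

One of the three paste cartridges in the test stand is blocked inside, and only feel tells which. Press every plunger with the closed fingertips: push the two that run freely fully home, but where the push stiffens part-way, stop without forcing it and let that plunger stay there. Lock out the blocked cartridge by nudging its own red plate towards its barrel until the hole drops over the locating pin and the plate lies flat; leave the other two plates and everything else where they are.

Things in the scene. Friction and masses are not known exactly. Their poses are not given: they have to be found in the camera images.
- stand: fixed aluminium deck, 215 x 360 x 12 mm, on the table, with three opaque white barrels (blue band, 122 mm tall, rim 42 mm wide). Origin on the table under the middle barrel; y runs along the row, barrels a, b, c at y = +78, 0, -78 mm. On the -x side each barrel has a lane with a brass pin and a red lock plate between two steel guide rails (12 mm high, 41 mm apart)
- plunger_a (a joint): plunger a, at the stand's +y end: m pressed in, 0 out, 0.040 home on a hard stop; starts at 0 to 0.005. Stays where left. A free one takes a steady 4 N all the way. The blocked one (any of the three) stiffens from a depth of 0.010 to 0.018 on, by 1 N per mm; it springs back a few mm when released. Never load one above 20 N before it is home
- thumb_a (a point): blue thumb pad, a disc 36 mm across and 6 mm thick, on top of plunger a. This point: centre of its top face, 170 mm above the table with the plunger fully out, 130 mm with it fully home
- plunger_b (a joint): plunger b, in the middle: m pressed in, 0 out, 0.040 home on a hard stop; starts at 0 to 0.005. Stays where left. A free one takes a steady 4 N all the way. The blocked one (any of the three) stiffens from a depth of 0.010 to 0.018 on, by 1 N per mm; it springs back a few mm when released. Never load one above 20 N before it is home
- thumb_b (a point): blue thumb pad, a disc 36 mm across and 6 mm thick, on top of plunger b. This point: centre of its top face, 170 mm above the table with the plunger fully out, 130 mm with it fully home
- plunger_c (a joint): plunger c, at the stand's -y end: m pressed in, 0 out, 0.040 home on a hard stop; starts at 0 to 0.005. Stays where left. A free one takes a steady 4 N all the way. The blocked one (any of the three) stiffens from a depth of 0.010 to 0.018 on, by 1 N per mm; it springs back a few mm when released. Never load one above 20 N before it is home
- thumb_c (a point): blue thumb pad, a disc 36 mm across and 6 mm thick, on top of plunger c. This point: centre of its top face, 170 mm above the table with the plunger fully out, 130 mm with it fully home
- plate_a: loose red steel lock plate of barrel a, 120 g, 100 x 36 x 5 mm, hole 14.5 mm. Origin: hole centre on the underside; x points to the barrel. It spans x = -60 to +40 mm; on its tail a tab to push, 6 mm thick, 30 mm wide, top 35 mm above the underside, rear face at x = -60. Starts with the nose on top of the pin, hole 20 to 28 mm short of it, tilted 0.13 rad, tail on the deck
- pin_a (a point): foot of barrel a's fixed brass locating pin, on the deck 12 mm above the table: 10 mm in diameter, 11 mm high, round top, 65 mm on the -x side of the barrel's axis. A seated plate lies flat on the deck, its hole round the pin
- plate_b: loose red steel lock plate of barrel b, 120 g, 100 x 36 x 5 mm, hole 14.5 mm. Origin: hole centre on the underside; x points to the barrel. It spans x = -60 to +40 mm; on its tail a tab to push, 6 mm thick, 30 mm wide, top 35 mm above the underside, rear face at x = -60. Starts with the nose on top of the pin, hole 20 to 28 mm short of it, tilted 0.13 rad, tail on the deck
- pin_b (a point): foot of barrel b's fixed brass locating pin, on the deck 12 mm above the table: 10 mm in diameter, 11 mm high, round top, 65 mm on the -x side of the barrel's axis. A seated plate lies flat on the deck, its hole round the pin
- plate_c: loose red steel lock plate of barrel c, 120 g, 100 x 36 x 5 mm, hole 14.5 mm. Origin: hole centre on the underside; x points to the barrel. It spans x = -60 to +40 mm; on its tail a tab to push, 6 mm thick, 30 mm wide, top 35 mm above the underside, rear face at x = -60. Starts with the nose on top of the pin, hole 20 to 28 mm short of it, tilted 0.13 rad, tail on the deck
- pin_c (a point): foot of barrel c's fixed brass locating pin, on the deck 12 mm above the table: 10 mm in diameter, 11 mm high, round top, 65 mm on the -x side of the barrel's axis. A seated plate lies flat on the deck, its hole round the pin
- flux: bystander, to be left alone: amber bottle, 30 mm across, 60 mm high, standing on the deck beside barrel c; origin at the centre of its underside
- tin: bystander, to be left alone: aluminium tin with green lid, 42 mm across, 28 mm high, on the deck beside barrel a; origin at the centre of its underside
- spool: bystander, to be left alone: orange spool, 54 mm across, 50 mm high; origin at the centre of its underside
- screwdriver: bystander, to be left alone: lying screwdriver with yellow handle; origin on its axis line
- tape: bystander, to be left alone: green roll of tape, 76 mm across, 19 mm high, lying flat; origin at the centre of its underside
- mug: bystander, to be left alone: blue mug, 80 mm across, 90 mm high; origin at the centre of its underside
Things that resemble listed ones, but are neither listed nor needed, are in the scene too. Leave any turquoise or yellow look-alike of the plate_b alone. Leave any brown look-alike of the plate_c alone.

How it is judged (in metres and radians):
At the end, for the whole second after the job is handed in: Two plungers pressed over 37 of 40 mm, their plates within 10 mm of their starts; the blocked third pressed to where it stiffens (2 mm short counts) but not past 35 mm, its own plate still and flat (tilt < 0.04 rad, under 2 mm off the deck), hole within 5 mm of the pin (((value of joint plunger_a between 0.016 and 0.035 m and horizontal distance between plate_a and pin_a below 0.005 m and z of plate_a in the frame of pin_a below 0.002 m and angle between plate_a's own z axis and vertical below 0.04 rad and linear speed of plate_a below 0.01 m/s and value of joint each of plunger_b, plunger_c above 0.037 m and distance of each of plate_b, plate_c from where it was at the start of the episode below 0.01 m) or (value of joint each of plunger_a, plunger_c above 0.037 m and distance of each of plate_a, plate_c from where it was at the start of the episode below 0.01 m and value of joint plunger_b between 0.012 and 0.035 m and horizontal distance between plate_b and pin_b below 0.005 m and z of plate_b in the frame of pin_b below 0.002 m and angle between plate_b's own z axis and vertical below 0.04 rad and linear speed of plate_b below 0.01 m/s) or (value of joint each of plunger_a, plunger_b above 0.037 m and distance of each of plate_a, plate_b from where it was at the start of the episode below 0.01 m and value of joint plunger_c between 0.008 and 0.035 m and horizontal distance between plate_c and pin_c below 0.005 m and z of plate_c in the frame of pin_c below 0.002 m and angle between plate_c's own z axis and vertical below 0.04 rad and linear speed of plate_c below 0.01 m/s))); the robot touches nothing.
It fails at once if plunger a is forced: more than 20 N on its thumb pad before it is home (contact force between any of the fingers, the arm and plunger_a above 20 N and value of joint plunger_a below 0.036 m).
It fails at once if plunger b is forced: more than 20 N on its thumb pad before it is home (contact force between any of the fingers, the arm and plunger_b above 20 N and value of joint plunger_b below 0.036 m).
It fails at once if plunger c is forced: more than 20 N on its thumb pad before it is home (contact force between any of the fingers, the arm and plunger_c above 20 N and value of joint plunger_c below 0.036 m).
It fails at once if a bystander is pushed away or knocked over (moved over 25 mm) (distance of any of flux, tin, spool, screwdriver, tape, mug from where it was at the start of the episode above 0.025 m).
It also fails if it takes over 48 s, if anything falls off the work surface, if the arm or the gripper's body presses on something with over 40 N, if the wrist force passes 120 N, or if a joint passes its speed limit or range.

## Working session

There is one attempt and no reset: what is moved stays moved. The work goes in short steps, Python scripts to look and compute and a tool call to move; the robot and the scene stay as the last step left them, time stands still between calls to the robot, and variables do not carry over. Pictures are saved under pics/ and viewed, at most 10 in all, crops included, and the job is handed in when it is done.

Besides the shell and the picture viewer there is one more tool, called after "Emit:" as name([rows], argument=value, ...), one row to a line, values as JSON. step_arm: Moves the arm, as the interface text tells. Its arguments: {"type":"object","properties":{"increments":{"type":"array"},"fingers":{"type":"number"}},"required":["increments"]}

```bash
mkdir -p pics
cat > h.py <<'E'
import numpy as np, cv2
from cell import state, imaging, env, spot_in, mark_of
def shot(c,name=None):
    d=imaging.read_camera(c)
    if name: cv2.imwrite('pics/'+name,d['color'][:,:,::-1])
    return d
def ray(d,uv):
    K=d['intrinsics'];T=d['camera_from_world'];R=T[:3,:3];o=-R.T@T[:3,3]
    p=np.linalg.solve(K,[uv[0],uv[1],1.]);v=R.T@(p*[1,-1,-1]);return o,v
def atz(d,uv,z):
    o,v=ray(d,uv);return o+v*(z-o[2])/v[2]
def deproj(d,uv):
    z=d['z_map'][int(round(uv[1])),int(round(uv[0]))];o,v=ray(d,uv);return o+v*z
def proj(d,p):
    T=d['camera_from_world'];q=T[:3,:3]@np.array(p)+T[:3,3];q=d['intrinsics']@(q*[1,-1,-1]);return q[:2]/q[2]
E
python3 - <<'E'
from h import *
np.set_printoptions(precision=1,suppress=True)
s=state();print(s['t'],s['eef_pos'],s['tcp_rot'],s['ft_force'],s['opening'])
for c in ['top','scene']:
    d=shot(c,c+'0.png')
    print(c)
    for t,z in [('thumb_a',168),('pin_a',12),('plate_a',15),('flux',12),('tin',12),('spool',0),('mug',0),('screwdriver',10),('tape',0)]:
        for m in mark_of(c,t)[:6]:
            print(t,round(m['confidence'],2),np.array(m['uv']),atz(d,m['uv'],z),deproj(d,np.clip(m['uv'],0,[639,399])))
E
```

```text
0.0 [277.2 559.9 214.1] [-3.1 -0.   2.7] [0.9 0.7 0.4] 1.0003174324817694
top
thumb_a 0.51 [278.4 156.2] [636.5 109.8 168. ] [639.1 110.5 159.6]
thumb_a 0.46 [259.2 152.7] [647.6 172.5 168. ] [649.5 173.2 162.1]
thumb_a 0.39 [305.7 152.5] [650.   21.2 168. ] [649.4  21.2 169.9]
pin_a 0.84 [302.3 184.5] [579.9  33.4  12. ] [576.   33.2  28.5]
pin_a 0.63 [282.4 187.6] [567.8 104.5  12. ] [564.8 103.7  25. ]
pin_a 0.58 [257.1 186.2] [572.1 195.   12. ] [570.3 194.1  19.6]
plate_a 0.86 [261.5 244.4] [363.8 172.9  15. ] [365.2 174.5   0.2]
plate_a 0.86 [205.8 197. ] [530.4 374.8  15. ] [533.3 378.2   1.1]
plate_a 0.77 [304.7 190.4] [557.6  24.6  15. ] [554.2  24.4  30.4]
plate_a 0.75 [259.6 191. ] [553.9 185.2  15. ] [554.9 185.7  10.5]
plate_a 0.69 [323.7 244.3] [365.6 -43.6  15. ] [367.5 -44.4  -5. ]
plate_a 0.64 [354.3 217.7] [ 460.4 -151.7   15. ] [ 461.6 -152.6    7.4]
flux 0.46 [323.9 171. ] [630.8 -44.   12. ] [619.  -42.4  55.1]
tin 0.44 [237.9 169.6] [632.8 265.9  12. ] [626.7 262.1  34.1]
spool 0.69 [174.2 181.2] [590.5 494.8   0. ] [577.9 478.2  51.7]
spool 0.3 [279.5 188.9] [5
[... 1016 characters left out ...]
   15. ] [ 447.2 -158.5    0.1]
plate_a 0.58 [330.9 208.9] [384.3 -25.9  15. ] [375.7 -34.5   2.8]
flux 0.47 [271.2 243.7] [628.  -38.4  12. ] [633.1 -30.   23.7]
flux 0.35 [290.6 148.6] [ 270.3 -387.3   12. ] [ 257.9 -403.7   -3. ]
tin 0.54 [338.1 311.3] [633.5 269.7  12. ] [642.  277.3  31.6]
spool 0.92 [413.1 366.5] [594.2 496.1   0. ] [616.1 502.7  46.4]
spool 0.71 [301.4 275.9] [629.2 109.9   0. ] [642.  126.1  29.4]
spool 0.53 [304.1 245.8] [549.7  28.1   0. ] [561.8  42.9  23.4]
mug 0.85 [459.9 315.2] [387.1 492.8   0. ] [437.2 503.3  72.6]
screwdriver 0.68 [228.1 162.2] [ 507.7 -478.8   10. ] [ 502.8 -489.     1.4]
tape 0.59 [290.1 150.1] [ 268.4 -393.7    0. ] [ 268.9 -393.     0.6]
```

View pics/top0.png

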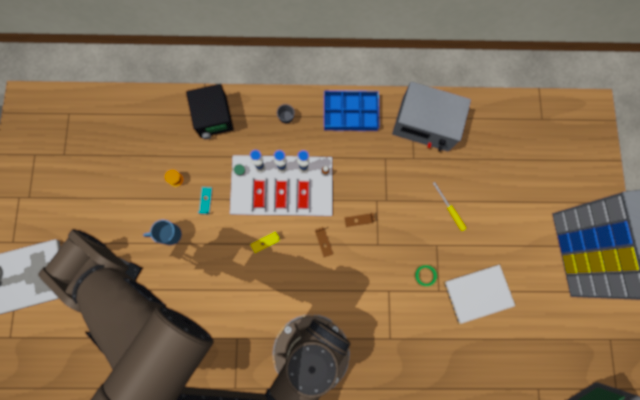

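View pics/scene0.png

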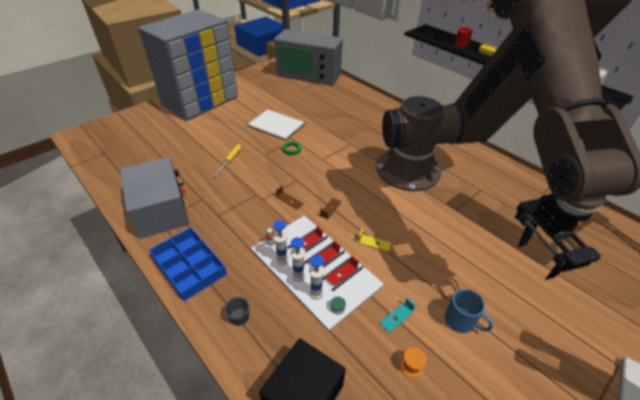

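```bash
cat >> h.py <<'E'
from scipy.spatial.transform import Rotation as Ro
np.set_printoptions(precision=4,suppress=True)
def go(x,y,z,yaw):
    s=state();R=Ro.from_euler('xyz',s['tcp_rot']).as_matrix()
    print('slide',R.T@(np.array([x,y,z])-s['eef_pos'])/1000,'roll',-((yaw-s['tcp_rot'][2]+np.pi)%(2*np.pi)-np.pi),s['tcp_rot'])
E
python3 -c "
from h import *
go(540,110,330,np.pi)"
```

```text
slide [-0.4351 -0.2868 -0.1154] roll -0.4597899013331914 [3.1415 0.     2.6818]
```

Emit:
step_arm([
  {"slide":[-0.435,-0.287,-0.115],"roll":-0.46},
  {"slide":[-0.435,-0.287,-0.115],"roll":-0.46},
  {"slide":[-0.435,-0.287,-0.115],"roll":-0.46},
  {"slide":[-0.435,-0.287,-0.115],"roll":-0.46},
  {"slide":[-0.435,-0.287,-0.115],"roll":-0.46},
], fingers=0)

```text
t: 1.62
eef_pos: [430.1, 297.8, 281.9]
tcp_rot: [3.141, 0.001, -3.141]
ft_force: [0.4, 1.0, 0.6]
opening: 0.528
grip_force: 0.0
```

Emit:
step_arm([
  {"slide":[-0.11,-0.188,-0.048],"roll":0},
  {"slide":[-0.11,-0.188,-0.048],"roll":0},
  {"slide":[-0.11,-0.188,-0.048],"roll":0},
  {"slide":[-0.11,-0.188,-0.048],"roll":0},
  {"slide":[-0.11,-0.188,-0.048],"roll":0},
])

```text
t: 2.25
eef_pos: [540.4, 109.7, 329.5]
tcp_rot: [3.142, 0.001, 3.139]
ft_force: [-0.4, 0.1, -0.4]
opening: 0.024
grip_force: 0.0
```

Run:
```python
from h import *
s=state();print(s['t'],s['eef_pos'],s['tcp_rot'],s['ft_force'],s['opening'])
d=shot('wrist','w0.png')
for t,z in [('thumb_a',168),('pin_a',12),('plate_a',15),('flux',12),('tin',12)]:
    for m in mark_of('wrist',t)[:4]:
        print(t,round(m['confidence'],2),np.array(m['uv']),atz(d,m['uv'],z),deproj(d,np.clip(m['uv'],0,[639,399])))
```

```text
2.25 [540.3871 109.6709 329.4536] [3.1416 0.0008 3.1386] [-0.3899  0.057  -0.3888] 0.023953555605158213
thumb_a 0.2 [270.8 176.5] [526.9831  57.2757 168.    ] [551.5238  32.8077  14.2684]
pin_a 0.93 [325.1 193.5] [578.049  113.4328  12.    ] [574.7688 113.3257  27.3782]
pin_a 0.68 [371.2 192.4] [576.5556 183.0144  12.    ] [573.1987 180.6242  27.9672]
pin_a 0.62 [272.  190.9] [573.8082  33.3845  12.    ] [570.7615  35.7259  26.8906]
plate_a 0.94 [138.6 109.9] [ 455.7095 -150.3721   15.    ] [ 455.1347 -158.5283   -0.175 ]
plate_a 0.86 [502.8 162.2] [531.2067 374.3312  15.    ] [532.968  382.4775   0.0662]
plate_a 0.84 [376.6 177.9] [553.963  189.8881  15.    ] [554.3195 190.2444  12.8381]
plate_a 0.84 [366.5  44.6] [371.3749 169.747   15.    ] [368.0899 171.6572  -0.4995]
flux 0.91 [223.7 224.3] [626.2277 -43.2803  12.    ] [616.5036 -33.4824  43.1543]
tin 0.58 [424.4 224.3] [627.1412 266.8046  12.    ] [617.8572 257.2969  41.5667]
```

View pics/w0.png

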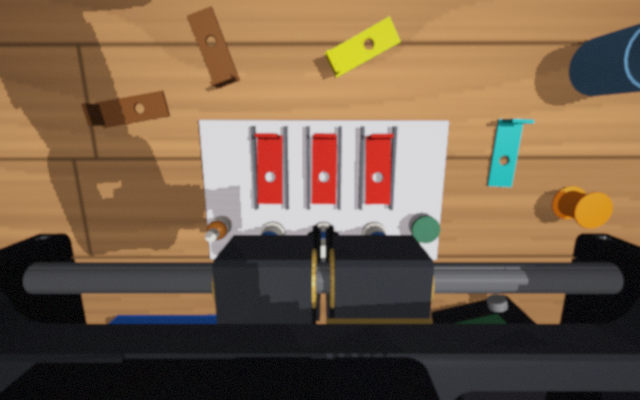

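Run:
```python
from h import *
im=cv2.imread('pics/w0.png')
d=imaging.read_camera('wrist')
h=cv2.cvtColor(im,cv2.COLOR_BGR2HSV)
red=(((h[:,:,0]<8)|(h[:,:,0]>172))&(h[:,:,1]>150)&(h[:,:,2]>80)).astype(np.uint8)
n,l,st,ce=cv2.connectedComponentsWithStats(red)
for i in range(1,n):
    if st[i,4]>300:
        x,y,w,hh=st[i,:4];print(st[i],ce[i])
        sub=(1-red[y+25:y+hh-12,x+6:x+w-6]); m=cv2.moments(sub,True)
        if m['m00']:
            u=m['m10']/m['m00']+x+6;v=m['m01']/m['m00']+y+25;print(' hole',u,v,m['m00'],atz(d,(u,v),18),deproj(d,(x+w/2,y+20)))
        # nose edge, z~12+11+5
        print(' nose',atz(d,(x+w/2,y+hh),28),' tab top',atz(d,(x+w/2,y),47),'lane L/R',atz(d,(x,y+40),18)[1],atz(d,(x+w,y+40),18)[1])
white=((h[:,:,1]<40)&(h[:,:,2]>110)).astype(np.uint8)
c=max(cv2.findContours(white[:230],0,2)[0],key=cv2.contourArea)
p=c[:,0,:]
tl=p[np.argmin(p.sum(1))];tr=p[np.argmax(p[:,0]-p[:,1])]
print(tl,tr,atz(d,tl,12),atz(d,tr,12))
for r in (140,160,180,200):
    q=p[p[:,1]==r]
    if len(q): print(r,atz(d,(q[:,0].min(),r),12),atz(d,(q[:,0].max(),r),12))
```

```text
[ 255  134   27   69 1572] [269.0757 167.5159]
 hole 269.4778761061947 176.4513274336283 113.0 [549.3862  34.4669  18.    ] [516.2844  34.6816  20.7726]
 nose [587.1928  33.2367  28.    ]  tab top [487.2054  39.9288  47.    ] lane L/R 13.315729288475922 53.005163813092906
[ 312  134   24   69 1444] [323.8767 167.6129]
 hole 323.38260869565215 176.45217391304348 115.0 [549.2561 113.849   18.    ] [516.212  114.6631  20.0908]
 nose [587.0601 114.816   28.    ]  tab top [487.0788 114.476   47.    ] lane L/R 97.10714625528666 132.3907110478094
[ 366  134   27   70 1570] [378.1484 167.8159]
 hole 377.08181818181816 176.96363636363637 110.0 [549.8858 192.9679  18.    ] [516.053  194.7183  20.3618]
 nose [588.441  196.4682  28.    ]  tab top [486.9521 189.0315  47.    ] lane L/R 176.49764080273746 216.19622785595857
[200 120] [448 121] [468.8312 -63.1372  12.    ] [469.6142 292.4504  12.    ]
140 [496.4285 293.419   12.    ] [496.4285 293.419   12.    ]
180 [555.8585 -64.5624  12.    ] [555.8585 -64.5624  12.    ]
```

Emit:
step_arm([
  {"slide":[-0.05,0.002,0.045]},
  {"slide":[-0.1,0.003,0.09]},
  {"slide":[-0.1,0.003,0.145]},
  {"slide":[-0.1,0.003,0.147]},
  {"slide":[-0.1,0.003,0.149]},
])

```text
invalid input at $.increments[0]: expected keys slide, roll
```

Run:
```python
from h import *
for c in('wrist','scene'):
    d=shot(c,c+'1.png')
    print([ (round(m['confidence'],2),np.round(m['uv'],1),atz(d,m['uv'],168)) for m in mark_of(c,'thumb_a')[:3]])
a=cv2.imread('pics/scene1.png')[180:330,220:420];cv2.imwrite('pics/s1c.png',cv2.resize(a,None,fx=4,fy=4,interpolation=3))
```

```text
[]
[(0.69, array([296.8, 241.7]), array([642.3106, 111.7879, 168.    ])), (0.55, array([314.4, 259.5]), array([645.9054, 185.8047, 168.    ])), (0.5, array([277.6, 226.2]), array([646.8559,  35.1536, 168.    ]))]
```

View pics/s1c.png

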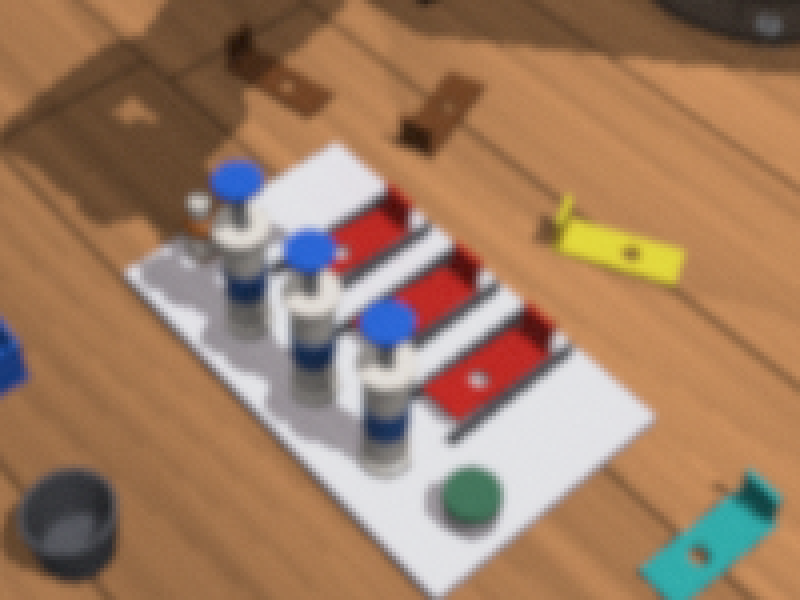

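The crop shows the three blue pads at about (238,180), (311,250), (388,322), the red plates beside them, and the look-alikes off the deck. The earlier move was refused, so I resend it with roll included.

Emit:
step_arm([
  {"slide":[-0.05,0.002,0.045],"roll":0},
  {"slide":[-0.103,0.003,0.09],"roll":0},
  {"slide":[-0.103,0.003,0.145],"roll":0},
  {"slide":[-0.103,0.003,0.147],"roll":0},
  {"slide":[-0.103,0.003,0.149],"roll":0},
])

```text
t: 3.42
eef_pos: [642.8, 114.8, 182.3]
tcp_rot: [3.141, 0.002, -3.141]
ft_force: [0.5, -0.0, 1.2]
opening: 0.004
grip_force: 0.0
```

Emit:
step_arm([
  {"slide":[0,0,0.003],"roll":0},
  {"slide":[0,0,0.006],"roll":0},
  {"slide":[0,0,0.009],"roll":0},
  {"slide":[0,0,0.012],"roll":0},
  {"slide":[0,0,0.015],"roll":0},
])

```text
t: 4.05
eef_pos: [642.4, 114.6, 165.3]
tcp_rot: [3.141, 0.0, -3.141]
ft_force: [-0.7, -0.0, 4.4]
opening: 0.003
grip_force: 1.9
```

Contact, steady about 4 N.

Emit:
step_arm([
  {"slide":[0,0,0.002],"roll":0},
  {"slide":[0,0,0.004],"roll":0},
  {"slide":[0,0,0.006],"roll":0},
  {"slide":[0,0,0.008],"roll":0},
  {"slide":[0,0,0.01],"roll":0},
])

```text
t: 4.68
eef_pos: [642.4, 114.6, 155.1]
tcp_rot: [3.142, 0.0, -3.141]
ft_force: [-0.8, 0.1, 2.7]
opening: 0.001
grip_force: 1.8
```

Emit:
step_arm([
  {"slide":[0,0,0.001],"roll":0},
  {"slide":[0,0,0.002],"roll":0},
  {"slide":[0,0,0.003],"roll":0},
  {"slide":[0,0,0.004],"roll":0},
  {"slide":[0,0,0.005],"roll":0},
])

```text
t: 5.3
eef_pos: [642.4, 114.6, 150.2]
tcp_rot: [3.141, 0.0, -3.141]
ft_force: [-1.3, -0.1, 2.4]
opening: 0.003
grip_force: 1.8
```

Emit:
step_arm([
  {"slide":[0,0,0.001],"roll":0},
  {"slide":[0,0,0.002],"roll":0},
  {"slide":[0,0,0.003],"roll":0},
  {"slide":[0,0,0.005],"roll":0},
  {"slide":[0,0,0.006],"roll":0},
])

```text
t: 5.92
eef_pos: [642.4, 114.6, 144.1]
tcp_rot: [3.142, 0.0, -3.141]
ft_force: [-0.0, -0.7, 4.2]
opening: 0.002
grip_force: 1.8
```

Free. Pushing home.

Emit:
step_arm([
  {"slide":[0,0,0.003],"roll":0},
  {"slide":[0,0,0.006],"roll":0},
  {"slide":[0,0,0.009],"roll":0},
  {"slide":[0,0,0.0115],"roll":0},
  {"slide":[0,0,0.014],"roll":0},
])

```text
t: 6.55
eef_pos: [642.5, 114.6, 130.2]
tcp_rot: [3.142, 0.0, -3.141]
ft_force: [-1.7, 0.4, 23.2]
opening: 0.007
grip_force: 12.3
```

Emit:
step_arm([
  {"slide":[0,0,-0.052],"roll":0},
  {"slide":[-0.001,0.04,-0.053],"roll":0},
  {"slide":[-0.001,0.077,-0.051],"roll":0},
  {"slide":[-0.001,0.077,-0.046],"roll":0},
  {"slide":[-0.001,0.077,-0.045],"roll":0},
])

```text
t: 7.18
eef_pos: [643.0, 191.1, 174.3]
tcp_rot: [-3.141, -0.001, -3.141]
ft_force: [-1.2, -1.0, -0.1]
opening: 0.006
grip_force: 0.0
```

Emit:
step_arm([
  {"slide":[0,0,0.002],"roll":0},
  {"slide":[0,0,0.004],"roll":0},
  {"slide":[0,0,0.006],"roll":0},
  {"slide":[0,0,0.008],"roll":0},
  {"slide":[0,0,0.01],"roll":0},
])

```text
t: 7.8
eef_pos: [643.5, 191.5, 165.5]
tcp_rot: [-3.142, 0.0, -3.141]
ft_force: [-0.2, -1.7, 3.3]
opening: 0.003
grip_force: 1.8
```

Emit:
step_arm([
  {"slide":[0,0,0.002],"roll":0},
  {"slide":[0,0,0.004],"roll":0},
  {"slide":[0,0,0.006],"roll":0},
  {"slide":[0,0,0.008],"roll":0},
  {"slide":[0,0,0.01],"roll":0},
])

```text
t: 8.43
eef_pos: [643.5, 191.5, 155.1]
tcp_rot: [-3.142, 0.0, -3.141]
ft_force: [0.2, -2.2, 4.7]
opening: 0.003
grip_force: 1.8
```

Emit:
step_arm([
  {"slide":[0,0,0.001],"roll":0},
  {"slide":[0,0,0.002],"roll":0},
  {"slide":[0,0,0.003],"roll":0},
  {"slide":[0,0,0.004],"roll":0},
  {"slide":[0,0,0.006],"roll":0},
])

```text
t: 9.05
eef_pos: [643.4, 191.6, 149.2]
tcp_rot: [3.141, 0.0, -3.141]
ft_force: [0.6, -3.1, 4.4]
opening: 0.005
grip_force: 1.8
```

Emit:
step_arm([
  {"slide":[0,0,0.001],"roll":0},
  {"slide":[0,0,0.002],"roll":0},
  {"slide":[0,0,0.003],"roll":0},
  {"slide":[0,0,0.004],"roll":0},
  {"slide":[0,0,0.005],"roll":0},
])

```text
t: 9.68
eef_pos: [643.4, 191.6, 144.2]
tcp_rot: [3.141, 0.0, -3.141]
ft_force: [0.9, -2.4, 2.8]
opening: 0.003
grip_force: 1.8
```

Free too; home, then over to c.

Emit:
step_arm([
  {"slide":[0,0,0.003],"roll":0},
  {"slide":[0,0,0.006],"roll":0},
  {"slide":[0,0,0.009],"roll":0},
  {"slide":[0,0,0.0115],"roll":0},
  {"slide":[0,0,0.014],"roll":0},
])

```text
t: 10.3
eef_pos: [643.5, 191.6, 130.1]
tcp_rot: [3.141, 0.0, -3.141]
ft_force: [-0.5, -1.9, 22.9]
opening: 0.006
grip_force: 12.1
```

Emit:
step_arm([
  {"slide":[0,0,-0.055],"roll":0},
  {"slide":[0,-0.05,-0.055],"roll":0},
  {"slide":[0,-0.1,-0.055],"roll":0},
  {"slide":[0,-0.156,-0.05],"roll":0},
  {"slide":[0,-0.156,-0.046],"roll":0},
])

```text
t: 10.92
eef_pos: [643.1, 32.6, 175.5]
tcp_rot: [3.141, -0.001, 3.138]
ft_force: [0.1, 0.4, -0.5]
opening: 0.006
grip_force: 0.0
```

Emit:
step_arm([
  {"slide":[0,0,0.002],"roll":0},
  {"slide":[0,0,0.004],"roll":0},
  {"slide":[0,0,0.006],"roll":0},
  {"slide":[0,0,0.008],"roll":0},
  {"slide":[0,0,0.01],"roll":0},
])

```text
t: 11.55
eef_pos: [643.6, 36.2, 166.5]
tcp_rot: [3.141, 0.001, -3.141]
ft_force: [-0.1, 2.3, 4.3]
opening: 0.004
grip_force: 1.8
```

Emit:
step_arm([
  {"slide":[0,0,0.001],"roll":0},
  {"slide":[0,0,0.002],"roll":0},
  {"slide":[0,0,0.004],"roll":0},
  {"slide":[0,0,0.006],"roll":0},
  {"slide":[0,0,0.008],"roll":0},
])

```text
t: 12.18
eef_pos: [643.6, 35.6, 158.2]
tcp_rot: [3.142, 0.0, -3.141]
ft_force: [0.3, 2.1, 5.0]
opening: 0.005
grip_force: 2.8
```

Emit:
step_arm([
  {"slide":[0,0,0.001],"roll":0},
  {"slide":[0,0,0.002],"roll":0},
  {"slide":[0,0,0.003],"roll":0},
  {"slide":[0,0,0.004],"roll":0},
  {"slide":[0,0,0.005],"roll":0},
])

```text
t: 12.8
eef_pos: [643.6, 35.6, 153.8]
tcp_rot: [3.142, 0.001, -3.141]
ft_force: [-1.3, 2.7, 9.6]
opening: 0.003
grip_force: 4.9
```

Emit:
step_arm([
  {"slide":[0,0,0.0005],"roll":0},
  {"slide":[0,0,0.001],"roll":0},
  {"slide":[0,0,0.0015],"roll":0},
  {"slide":[0,0,0.0015],"roll":0},
])

```text
t: 13.3
eef_pos: [643.6, 35.6, 152.5]
tcp_rot: [-3.142, 0.001, -3.141]
ft_force: [-0.9, 2.9, 9.7]
opening: 0.004
grip_force: 5.1
```

Emit:
step_arm([
  {"slide":[0,0,-0.02],"roll":0},
  {"slide":[0.03,0,-0.055],"roll":0},
  {"slide":[0.09,0,-0.055],"roll":0},
  {"slide":[0.15,0,-0.055],"roll":0},
  {"slide":[0.188,0,-0.02],"roll":0},
])

```text
t: 13.92
eef_pos: [453.7, 35.3, 172.6]
tcp_rot: [-3.141, 0.003, -3.141]
ft_force: [2.1, 0.3, -1.0]
opening: 0.004
grip_force: 0.0
```

Run:
```python
from h import *
d=shot('wrist','w2.png');e=shot('scene','s2.png')
s=state();print(s['t'],s['eef_pos'],s['tcp_rot'])
im=d['color'][:,:,::-1].copy()
h=cv2.cvtColor(im,cv2.COLOR_BGR2HSV)
red=(((h[:,:,0]<8)|(h[:,:,0]>172))&(h[:,:,1]>150)&(h[:,:,2]>80)).astype(np.uint8)
n,l,st,ce=cv2.connectedComponentsWithStats(red)
for i in range(1,n):
    if st[i,4]>300: print(st[i],ce[i],atz(d,ce[i],20))
a=cv2.resize(e['color'][180:330,220:420,::-1],(533,400),interpolation=3)
cv2.imwrite('pics/c2.png',np.vstack([im,cv2.copyMakeBorder(a,0,0,0,107,0)])[:, :][::1] if 0 else cv2.resize(np.hstack([im,a]),(800,273)))
```

```text
14.025 [450.2719  35.5301 169.4222] [-3.1416 -0.0069 -3.1412]
[380 226  40  14 361] [399.8061 231.5485] [496.4579 114.7173  20.    ]
[ 452  227   49   36 1334] [472.4948 244.4003] [510.4419 190.9526  20.    ]
[451 293  35  26 821] [467.9488 304.7491] [580.198  193.5294  20.    ]
```

View pics/c2.png

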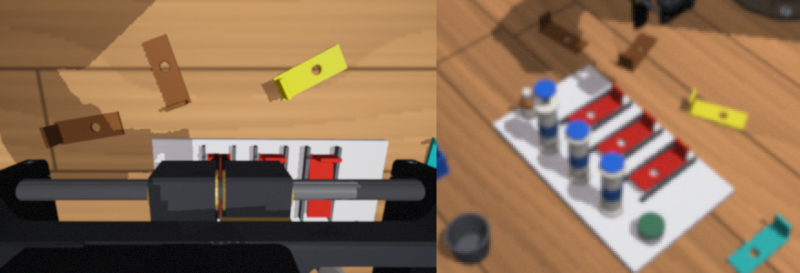

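Emit:
step_arm([
  {"slide":[0,0.0,0.06],"roll":0},
  {"slide":[0,0.0,0.12],"roll":0},
  {"slide":[0,0.0,0.138],"roll":0},
  {"slide":[0,0,0.138],"roll":0},
])

```text
t: 14.52
eef_pos: [455.4, 35.3, 32.4]
tcp_rot: [3.142, -0.003, -3.141]
ft_force: [0.2, -0.7, 0.2]
opening: 0.004
grip_force: 0.0
```

Emit:
step_arm([
  {"slide":[-0.004,0.0,0],"roll":0},
  {"slide":[-0.008,0.0,0],"roll":0},
  {"slide":[-0.012,0.0,0],"roll":0},
  {"slide":[-0.015,0,0],"roll":0},
  {"slide":[-0.018,0,0],"roll":0},
])

```text
t: 15.15
eef_pos: [473.7, 35.6, 33.9]
tcp_rot: [3.142, 0.0, -3.141]
ft_force: [0.2, -0.9, -0.1]
opening: 0.005
grip_force: 0.0
```

Emit:
step_arm([
  {"slide":[-0.002,0.0,0],"roll":0},
  {"slide":[-0.004,0.0,0],"roll":0},
  {"slide":[-0.006,0.0,0],"roll":0},
  {"slide":[-0.008,0,0],"roll":0},
  {"slide":[-0.01,0,0],"roll":0},
])

```text
t: 15.78
eef_pos: [483.5, 35.6, 33.7]
tcp_rot: [3.141, -0.0, -3.141]
ft_force: [-0.6, -0.1, 0.1]
opening: 0.007
grip_force: 0.4
```

Emit:
step_arm([
  {"slide":[-0.002,0.0,0],"roll":0},
  {"slide":[-0.004,0.0,0],"roll":0},
  {"slide":[-0.006,0.0,0],"roll":0},
  {"slide":[-0.008,0,0],"roll":0},
])

```text
t: 16.27
eef_pos: [491.6, 35.6, 33.7]
tcp_rot: [3.142, 0.0, -3.141]
ft_force: [-0.1, 0.2, -0.2]
opening: 0.002
grip_force: 0.3
```

Run:
```python
from h import *
e=shot('scene','s3.png')
cv2.imwrite('pics/c3.png',cv2.resize(e['color'][190:290,260:390,::-1],(780,600),interpolation=3))
```

```text
(no output)
```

View pics/c3.png

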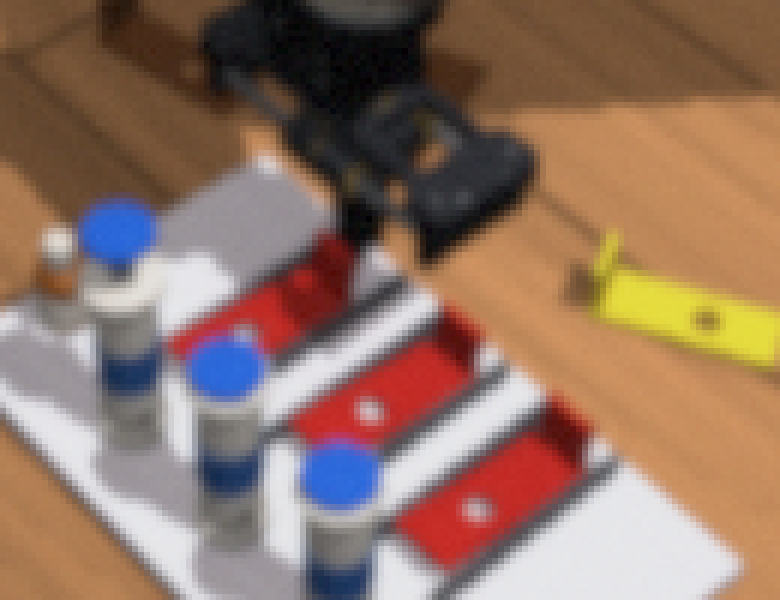

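Emit:
step_arm([
  {"slide":[-0.0015,0.0,0],"roll":0},
  {"slide":[-0.003,0.0,0],"roll":0},
  {"slide":[-0.0045,0.0,0],"roll":0},
  {"slide":[-0.006,0,0],"roll":0},
])

```text
t: 16.82
eef_pos: [497.6, 35.6, 33.7]
tcp_rot: [3.142, 0.0, -3.141]
ft_force: [0.6, -0.3, -0.6]
opening: 0.008
grip_force: 0.0
```

Emit:
step_arm([
  {"slide":[-0.001,0.0,0],"roll":0},
  {"slide":[-0.002,0.0,0],"roll":0},
])

```text
t: 17.08
eef_pos: [499.5, 35.6, 33.7]
tcp_rot: [3.142, 0.0, -3.141]
ft_force: [-0.7, -0.5, 1.0]
opening: 0.005
grip_force: 0.0
```

Emit:
step_arm([
  {"slide":[-0.001,0.0,0],"roll":0},
  {"slide":[-0.002,0.0,0],"roll":0},
])

```text
t: 17.32
eef_pos: [501.5, 35.6, 33.7]
tcp_rot: [3.142, 0.0, -3.141]
ft_force: [-0.6, 0.1, -0.0]
opening: 0.006
grip_force: 0.0
```

```bash
cat >> h.py <<'E'
def plates(cam):
    d=imaging.read_camera(cam);im=d['color'][:,:,::-1]
    h=cv2.cvtColor(np.ascontiguousarray(im),cv2.COLOR_BGR2HSV)
    red=(((h[:,:,0]<8)|(h[:,:,0]>172))&(h[:,:,1]>150)&(h[:,:,2]>50))
    v,u=np.nonzero(red&(d['z_map']>0));P=np.array([deproj(d,(a,b)) for a,b in zip(u,v)])
    for n,y in (('a',192),('b',113.5),('c',35)):
        q=P[(abs(P[:,1]-y)<18)&(P[:,2]<60)&(P[:,0]>440)&(P[:,0]<640)]
        if len(q)<20: print(n,len(q));continue
        f=q[q[:,2]<33]; tab=q[q[:,2]>36]
        k=np.polyfit(f[:,0],f[:,2],1)
        print(cam,n,len(q),'slope',k[0],'x',np.percentile(q[:,0],[2,50,98]),'flat z med',np.median(f[:,2]),'tab x',np.median(tab[:,0]) if len(tab) else None)
    return d
E
python3 - <<'E'
from h import *
e=plates('scene');plates('top')
cv2.imwrite('pics/c4.png',cv2.resize(e['color'][190:290,260:390,::-1],(780,600),interpolation=3))
E
```

```text
scene a 319 slope 0.08339350054357542 x [492.0392 533.5035 588.0845] flat z med 21.30931693381865 tab x 494.7705605196217
scene b 254 slope 0.08361414287254706 x [491.9896 527.6926 585.997 ] flat z med 21.023794541299935 tab x 494.1131501948354
scene c 154 slope -0.08418889320631362 x [513.219  532.7638 604.4283] flat z med 15.47679986196249 tab x 519.2256442188573
top a 108 slope 0.11196626782854102 x [537.653  566.1542 587.1232] flat z med 25.86069117797797 tab x None
b 0
c 0
```

View pics/c4.png

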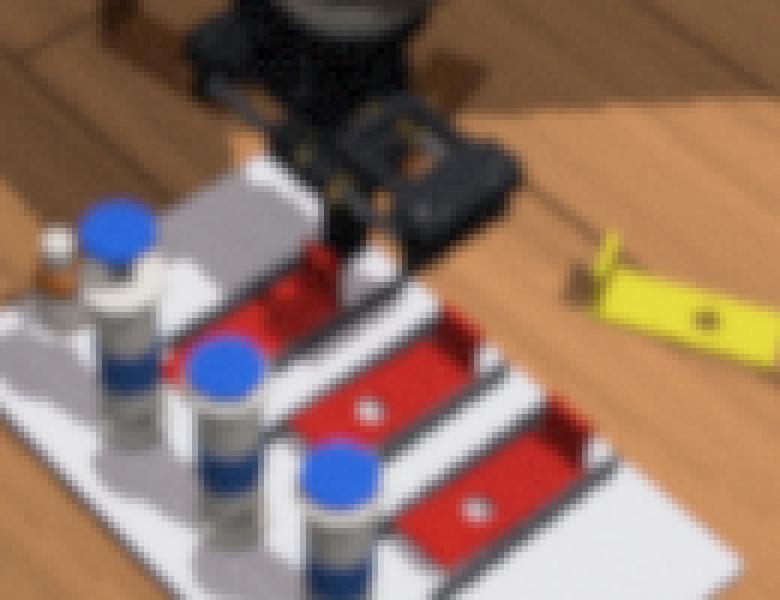

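Emit:
step_arm([
  {"slide":[0.04,0,0],"roll":0},
  {"slide":[0.04,0,-0.06],"roll":0},
  {"slide":[0.04,0,-0.12],"roll":0},
  {"slide":[0.04,0,-0.18],"roll":0},
  {"slide":[0.02,0.02,-0.24],"roll":0},
])

```text
t: 18.05
eef_pos: [479.5, 54.1, 272.8]
tcp_rot: [-3.142, 0.001, 3.14]
ft_force: [1.2, -0.7, -0.7]
opening: 0.007
grip_force: 0.0
```

Emit:
step_arm([
  {"slide":[-0.04,0.04,-0.04],"roll":0},
  {"slide":[-0.06,0.055,-0.055],"roll":0},
  {"slide":[-0.06,0.055,-0.055],"roll":0},
  {"slide":[-0.06,0.055,-0.055],"roll":0},
])

```text
t: 18.55
eef_pos: [539.4, 109.1, 324.3]
tcp_rot: [-3.141, -0.002, -3.141]
ft_force: [-0.4, -0.2, 0.1]
opening: 0.007
grip_force: 0.0
```

Run:
```python
from h import *
s=state();print(s['t'],s['eef_pos'])
e=plates('scene');w=plates('wrist')
a=cv2.resize(e['color'][190:290,260:390,::-1],(400,308),interpolation=3)
b=cv2.resize(w['color'][110:250,190:390,::-1],(400,280),interpolation=3)
cv2.imwrite('pics/c5.png',np.hstack([a,cv2.copyMakeBorder(b,0,28,0,0,0)]))
for m in mark_of('wrist','plate_c')[:7]: print(m['confidence'],atz(w,m['uv'],12))
for t in 'abc': pass
for m in mark_of('scene','thumb_c')[:3]: print(m['uv'],deproj(e,m['uv']))
```

```text
18.55 [539.3747 109.0822 324.3438]
scene a 323 slope 0.08480099609987594 x [491.7495 532.3652 588.2832] flat z med 21.588522859463183 tab x 494.78639718434624
scene b 253 slope 0.09068768822254583 x [491.5375 527.9029 586.5414] flat z med 21.133029621246067 tab x 494.1867952855408
scene c 150 slope -0.06572763892791189 x [518.9839 535.0949 605.9948] flat z med 15.732145100427886 tab x 520.0424804653685
wrist a 1509 slope 0.1250661561495711 x [490.8385 535.4457 585.9639] flat z med 23.138489612257928 tab x 492.1334205857644
wrist b 1425 slope 0.11891343814646521 x [490.8409 533.9473 585.5425] flat z med 23.165909094199293 tab x 492.0711626294922
wrist c 1336 slope -0.005991041185095468 x [513.3452 555.3423 607.1652] flat z med 17.087105748699457 tab x 515.5080573449135
0.9 [572.8203  35.8007  12.    ]
0.86 [530.43   372.6184  12.    ]
0.79 [551.4112 193.3429  12.    ]
0.79 [369.8441 -44.4137  12.    ]
0.66 [374.2224 169.4727  12.    ]
0.59 [ 451.8384 -146.8447   12.    ]
0.58 [555.5962 107.0304  12.    ]
[275.3, 228.7] [649.9542  27.3377 153.5365]
[298.1, 249.3] [636.0846 108.0128 127.8441]
[313.8, 271.1] [650.3322 188.7947 125.9108]
```

View pics/c5.png

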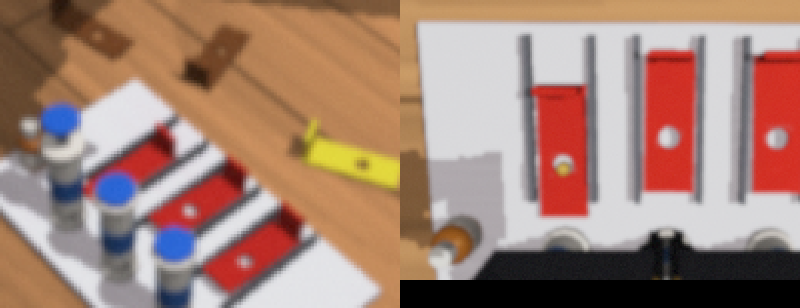

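Plate c lies flat: its top is at z = 17.1 mm and the slope is about 0. The brass pin shows in its hole at crop position (563,167). Pads a and b are home, c is part-way, and the other plates have not moved.

```bash
python3 -c "
from h import *
print(env.job_done())"
```

```text
the job is handed in; nothing more can be done
None
```

Cartridge c is the blocked one: plungers a and b are fully home, c was left about 15 mm in without being forced (about 10 N at most), and its plate lies flat over the pin; the job is handed in, but no verdict came back.

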